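# Clamp the mixing jar on the bench shaker

## Task

The lidded jar standing in the shaker's cup must be clamped down before it is mixed. With the cam lever still up, push the clamp strap round with a finger until its rubber pad is over the middle of the jar's lid, then push the cam lever all the way down so that the pad presses on the lid. Pick nothing up: the jar stays upright in its cup and the things around stay where they are; finish with the hand clear of everything.

Things in the scene. Friction and masses are not known exactly. Their poses are not given: they have to be found in the camera images.
- jar: Amber glass jar with a flat aluminium screw lid, 66 mm across (lid 69 mm), 78 mm tall, about 0.3 kg, standing loose in an aluminium cup (28 mm high) on the shaker's platform, 90 mm above the bench. Origin: centre of its underside, 94 mm above the bench, z up; the lid's top is 78 mm above the origin, 172 mm above the bench.
- pad: Round black rubber pad, 23 mm across and 9 mm high, on a spring spindle through the nose of the clamp strap, 100 mm from the strap's swing axis. Origin: centre of its underside, 175 mm above the bench while the cam lever is up (3 mm above the lid). Lowering the lever brings the strap and pad down by up to 5.6 mm, in step with it; on the lid its spring gives about 9 N.
- clamp_axis (a point): Point on the upright axis of the clamp column about which the strap swings, 198.5 mm above the bench, level with the middle of the strap's bar while the lever is up. It is 100 mm from the middle of the jar's cup. Its frame turns with the strap: z up, -y along the strap to the nose, +y the side to which the cam lever goes down. Hub on the axis: radius 17 mm.
- strap_nose (a point): End of the clamp strap, 116 mm from the swing axis, at mid-height of its bar. The strap is a straight steel bar, 20 mm wide and 13 mm high (underside 192 mm, top 205 mm above the bench while the lever is up). Below it are only the pad and its 10 mm spindle, near the nose, and the 25 mm column at the axis.
- swivel (a joint): Swing angle of the strap: 0 when the strap points to the middle of the jar's cup, with the pad over the lid; it grows counter-clockwise seen from above as the strap is swung away. It starts at 0.9 to 1.8 rad and runs from -0.5 to 2.0 rad: there is no stop at 0. The strap stays where it is left (friction about 0.12 N m). The cam lever swings round with it.
- lever (a joint): Angle of the cam lever: 0 at its upper stop (10 degrees off vertical, leaning away from the strap's nose), 1.40 rad at its lower stop (level, pointing directly away from the nose). It starts at 0 to 0.2 rad, stays where it is left, and takes about 2 to 4 N at the handle to push down.
- lever_pivot (a point): Point on the horizontal pivot of the cam lever, on the clamp's swing axis, 223 mm above the bench; same axes as clamp_axis.
- lever_tip (a point): End of the cam lever, 98 mm from the pivot on the lever's centre line. Its handle is a black paddle 20 mm wide and 12 mm thick that takes up the last 62 mm.
- small_beaker: Glass beaker, 60 mm across and 58 mm tall, standing in the other, slightly smaller cup of the shaker, beside the jar. To be left alone. Origin: centre of its underside.
- large_beaker: Glass beaker, 86 mm across and 95 mm tall, on the bench beside the shaker. To be left alone. Origin: centre of its underside.
- oil_bottle0: Small amber bottle with a black cap, 27 mm across and 62 mm tall, on the bench beside the shaker. To be left alone. Origin: centre of its underside.
- oil_bottle1: Another such bottle.
- oil_bottle2: Another such bottle.
- spatula: Steel laboratory spatula, 155 mm long and 4 mm thick, lying on the bench to one side. To be left alone.
Mind the look-alikes: they are no part of the job. What is shaped like the jar but brown, green or turquoise is not meant.

How it is judged:
By the outcome, as a careful person would: the job done as asked, in the order asked, and still so for the second after the job is handed in, with the robot touching nothing.
It also fails if it takes over 58 s, if anything falls off the work surface, if the arm or the gripper's body presses on something with over 40 N, if the wrist force passes 120 N, or if a joint passes its speed limit or range.

## Robot

A 6-joint arm with a two-finger parallel gripper is mounted at the origin on the work surface. World frame = base frame: x ahead of the robot, y to its left, z up, the work surface at z = 0. Lengths are in mm, angles in rad, forces in N, time in s.
With the tool pointing down it reaches from about 350 to 875 mm from the base axis. Payload 4.2 kg.
Tool frame: the origin (TCP) lies between the finger pads; the fingertips stand 19 mm ahead of it and the grasp point (between the pads) is the TCP; z points along the fingers, y is the line along which they close (so a half turn about z gives the same grasp; the last joint's range is limited). The gripper opens to 85 mm and grips with 20 to 120 N. Pads are 22 mm wide; open, the fingers measure 114 mm over their backs; the gripper's body (76 mm by 85 mm) begins 54 mm behind the grasp point. The pads swing forward as they close: fully open they stand 13 mm farther back than shut.
Start: joints at [0.259, 0.385, 0.008, 0, -1.194, -0.259], TCP at [624.979, 0.025, 250.312] pointing down, gripper open.
Joint ranges: [-3.14, 3.14], [-1.21, 2.06], [-1.07, 1.41], [-3.16, 2.05], [-2.99, -0.16], [-3.1, 3.1]. Speed limits (rad/s): [2.79, 2.79, 3.14, 3.14, 3.14, 3.14].

## Interface

Orientations are given as a 3x3 rotation matrix whose columns are the frame's x, y, z axes.
In Python, from cell import manip gives the robot as it stands.
- The arm moves only by the shell command python3 -m jog 'ROWS' [OPENING] [FORCE]. ROWS is JSON, a list of rows, each an object of numbers: "dx", "dy", "dz": the shift along the tool's x, y, z in m; "ax", "ay", "az": the turn, a rotation vector about the tool's x, y, z in rad. In form: [{"dx": .., "dy": .., "dz": .., "ax": .., "ay": .., "az": ..}, ...]. A call has 1 to 20 rows; each row shifts and turns the commanded pose from where the row before left it, along the tool's axes as they then stand; what a row does not reach is not made up. A row lasts 1/10 s, in which the tool goes at most 50 mm and 8.59 degrees, less where a joint would pass 70% of its speed; a pose out of reach is approached as far as the arm can. A call with a gripper value outside its range is refused whole. OPENING is the opening, from -1 (shut) to 1 (fully open), set as the call begins (- or left out, the last holds). The fingers move at their own pace and stop on an object; FORCE is the grip in N (left out, the last holds). Time passes only in rows, so rows that do not move let the fingers close. It gives the time, the measured TCP pose, the force, the opening and the grip force at its end, in the units of the state.
- manip.sense(): the state, without advancing time (a new reading comes with each control period).
- manip.snapshot(name): name is "scene" or "side" or "wrist"; returns a dict with "pixels" (384x512x3 uint8, red, green, blue), "fx", "fy", "cx", "cy" (pixels), "R" (3x3) and "t" (3): a world point X has camera coordinates R X + t. Camera axes: x right, y down, z forward; pixel columns grow to the right and rows downward; lengths in mm; the calibration is good to about 2 mm. A picture is of the moment at which its call begins. There is no depth.
- manip.job_done(): hands the job in; it is judged then, once.
The state is a dict: "time_s": time; "joint_positions": joint angles; "qvel": joint speeds; "tau": joint torques, N m; "tcp_pos": TCP position; "ee_rot": TCP orientation; "force": force on the tool from outside, world axes, zero at the start; "wrist_torque": the same for the moment, N m; "opening": finger opening in mm; "grasp_force": force on a finger pad.
Only numpy, scipy, OpenCV 4.12 (cv2) and the standard library are available. Lean on these libraries where they do the work, as an engineer would, in place of code of your own. Each camera call takes 0.05 s, during which the arm holds its last target. There are 200 camera calls.

## Working session

There is one attempt and no reset: what is moved stays moved. The work goes in short steps, Python scripts to look and compute and a shell command to move; the robot and the scene stay as the last step left them, time stands still between calls to the robot, and variables do not carry over. Pictures are saved under pics/ and viewed, at most 10 in all, crops included, and the job is handed in when it is done.

```bash
mkdir -p pics; python3 - <<'E'
from cell import manip
import cv2,numpy as np
for n in("scene","side"):
    s=manip.snapshot(n); cv2.imwrite(f"pics/{n}0.png",cv2.resize(s["pixels"][:,:,::-1],(800,600),interpolation=cv2.INTER_CUBIC))
    print(n,s["fx"],s["cx"],s["cy"],np.round(s["R"],3).tolist(),s["t"])
E
```

```text
scene 473.625409813921 255.5377452706931 192.8991567400107 [[-0.356, 0.934, -0.005], [0.784, 0.296, -0.545], [-0.508, -0.198, -0.838]] [ 104.1815443  -269.40260477 1746.83757006]
side 412.88553602823134 254.1722661454643 191.53847787320458 [[-0.994, -0.105, 0.014], [-0.082, 0.678, -0.73], [0.067, -0.727, -0.683]] [ 456.45386538  124.21942158 1266.39587482]
```

View pics/scene0.png

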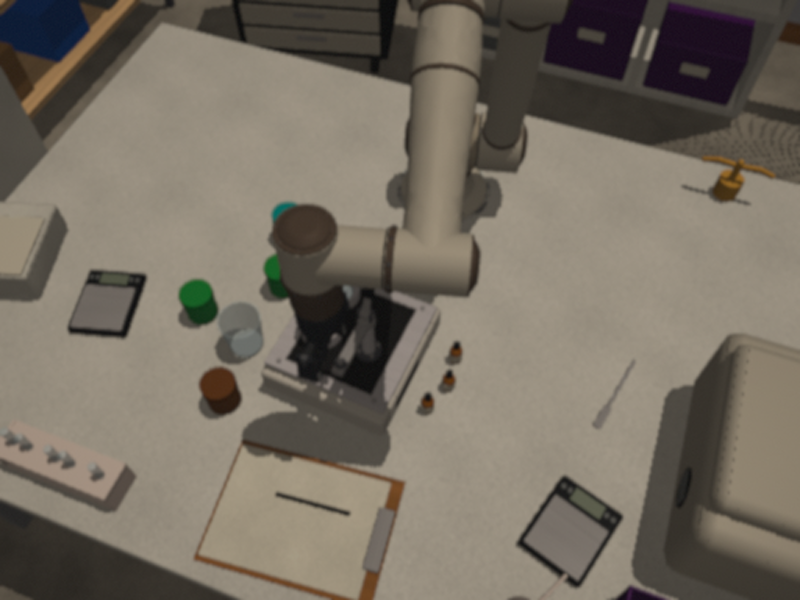

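View pics/side0.png

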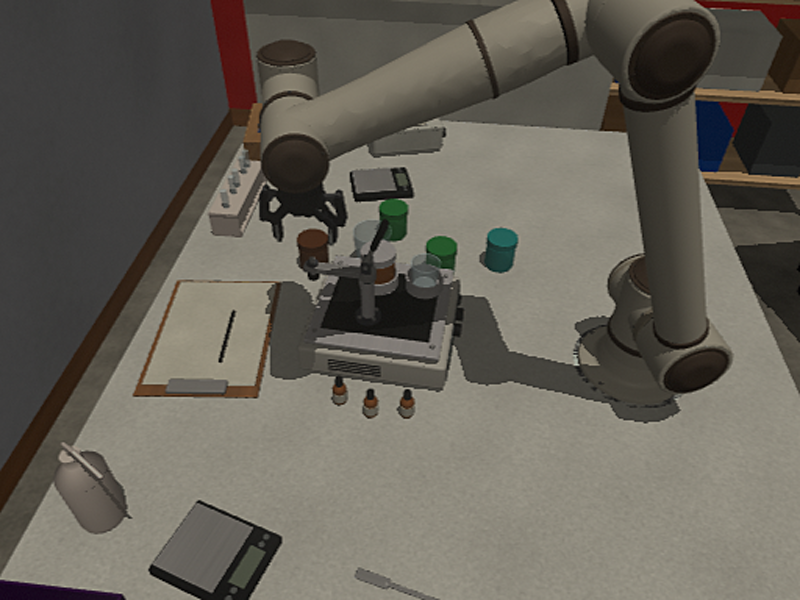

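The side picture shows the clamp column at (367,295), with the lever up to about (380,230) and the strap nose near (312,268). The amber jar with the silvery lid is behind the column at (382,265). The look-alikes are brown (313,245), green (393,218) and (440,250), and turquoise (502,250). The jar is the amber one in the shaker cup. I'll confirm with a crop and the wrist view.

```bash
python3 - <<'E'
from cell import manip
import cv2,numpy as np
s=manip.snapshot("side")["pixels"][:,:,::-1]
cv2.imwrite("pics/side1.png",cv2.resize(s[130:230,180:310],(780,600),interpolation=cv2.INTER_CUBIC))
s=manip.snapshot("wrist"); cv2.imwrite("pics/wrist0.png",cv2.resize(s["pixels"][:,:,::-1],(800,600),interpolation=cv2.INTER_CUBIC))
print(s["fx"],s["cx"],s["cy"],np.round(s["R"],3).tolist(),s["t"]);print(manip.sense()["ee_rot"])
E
```

```text
267.74161547192574 257.90071567116496 197.57416991586345 [[-1.0, -0.0, 0.003], [0.001, 0.966, 0.259], [-0.003, 0.259, -0.966]] [623.50322977 -35.41636455 379.51496077]
[[-6.76505760e-05 -9.99999105e-01 -1.33593396e-03]
 [-9.99999990e-01  6.78131056e-05 -1.21614957e-04]
 [ 1.21705442e-04  1.33592572e-03 -9.99999100e-01]]
```

View pics/side1.png

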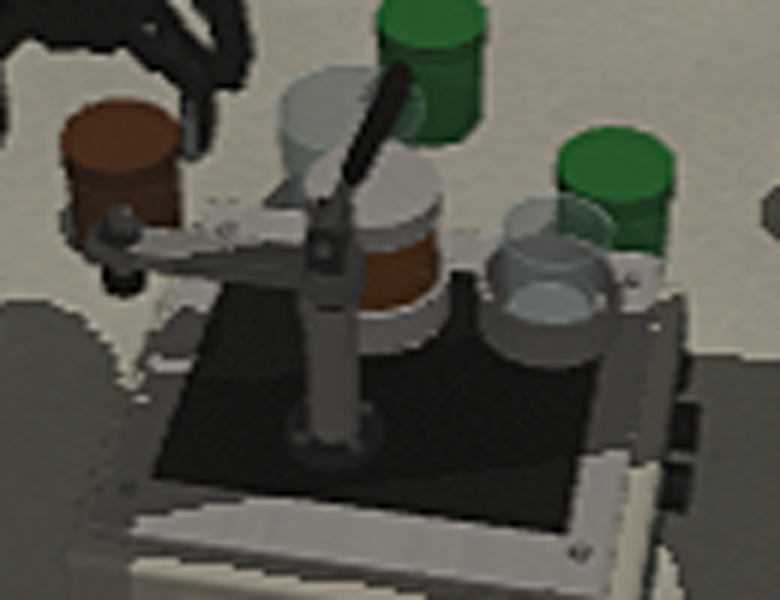

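View pics/wrist0.png

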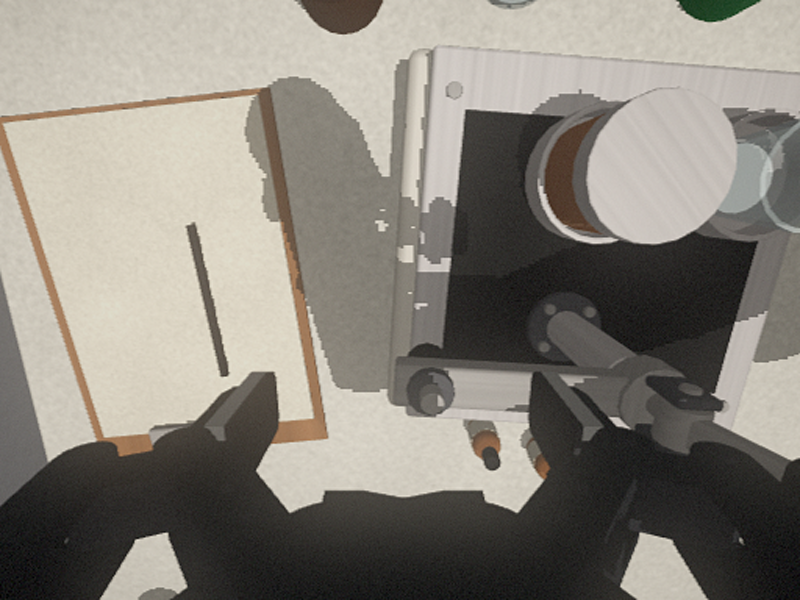

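Side crop: the jar is the amber one with the silver lid at (375,190), in the cup. The lever paddle runs from (350,180) to (400,75), the nose knob is at (120,225) and the hub at (330,265). Wrist view: the lid centre is at (662,165), the nose knob at (430,385), the hub at about (660,390), and the column base flange at (563,327).

```bash
cat > h.py <<'E'
from cell import manip
import numpy as np
def pt(s,u,v,z,k=1.5625):
    R=np.array(s["R"]);t=np.array(s["t"]);c=-R.T@t
    d=R.T@np.array([(u/k-s["cx"])/s["fx"],(v/k-s["cy"])/s["fy"],1]);return c+d*(z-c[2])/d[2]
def px(s,X,k=1.5625):
    p=np.array(s["R"])@X+s["t"];return np.array([s["fx"]*p[0]/p[2]+s["cx"],s["fy"]*p[1]/p[2]+s["cy"]])*k
E
python3 - <<'E'
from h import *
np.set_printoptions(precision=1,suppress=True)
w=manip.snapshot("wrist");s=manip.snapshot("side")
lid=pt(w,662,165,172);print("lid",lid, "width",pt(w,737,165,172)-pt(w,588,165,172))
fl=pt(w,563,327,93);print("flange",fl)
print("knob",pt(w,432,390,212),"strap top nose L edge",pt(w,395,382,205))
print("hub",pt(w,662,392,205), "bolt", pt(w,690,392,225))
f=lambda u,v,z:pt(s,180+u/6,130+v/6,z,1)
print("side lid",f(373,188,172),"pad",f(123,285,175),"flange",f(335,440,93))
print("dist lid-flange",np.linalg.norm((lid-fl)[:2]))
print(manip.sense()["opening"],"cam",-np.array(w["R"]).T@w["t"])
E
```

```text
lid [505.4 -78.1 172. ] width [-68.4  -0.    0. ]
flange [511.2  24.7  93. ]
knob [612.   14.9 212. ] strap top nose L edge [627.7  14.5 205. ]
hub [509.6  19.5 205. ] bolt [512.2   9.6 225. ]
side lid [504.9 -70.1 172. ] pad [612.7  20.4 175. ] flange [511.5  29.9  93. ]
dist lid-flange 102.91247437549788
85.31298692552872 cam [624.7 -64.1 374. ]
```

Lid, column and pad agree between the two views: lid ≈ (505,-75), axis ≈ (511,24), pad ≈ (612,17), so the swivel is ≈ 1.55. The lid-to-axis distance is ~100, as it should be. I'll shut the fingers, go to the +y side of the strap and look.

```bash
python3 -m jog '[{"dx":-0.01},{"dx":-0.01},{"dx":-0.01},{"dx":-0.01},{"dx":-0.01},{"dx":-0.01},{"dy":0.01},{"dy":0.01},{"dy":0.009},{},{},{}]' -1 20
python3 -m jog '[{"dz":0.015},{"dz":0.015},{"dz":0.013},{}]'
python3 - <<'E'
from h import *
import cv2
s=manip.snapshot("side")["pixels"][:,:,::-1];w=manip.snapshot("wrist")["pixels"][:,:,::-1]
a=cv2.resize(s[110:230,190:310],(400,400),interpolation=cv2.INTER_CUBIC)
b=cv2.resize(w,(400,300));c=np.zeros((400,800,3),np.uint8);c[:,:400]=a;c[:300,400:]=b
cv2.imwrite("pics/a.png",c)
E
```

```text
validation failed for argument at $[0]...
validation failed for argument at $[0]...
```

View pics/a.png

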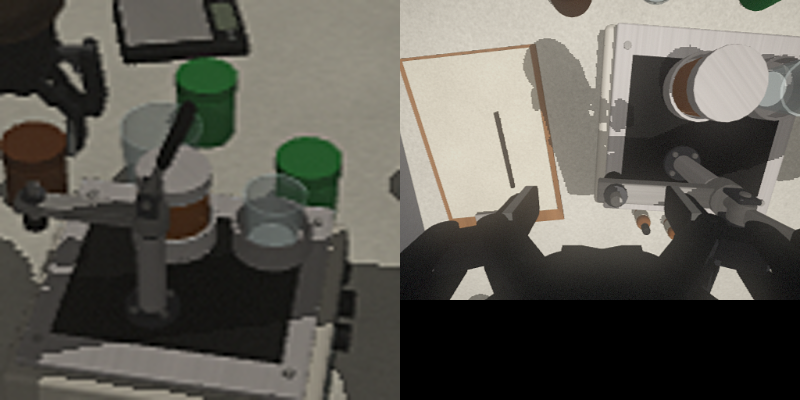

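The moves were refused and nothing has changed in the picture: all six keys are needed in every row.

```bash
python3 -m jog '[{"dx":-0.02,"dy":0,"dz":0,"ax":0,"ay":0,"az":0},{"dx":-0.02,"dy":0,"dz":0,"ax":0,"ay":0,"az":0},{"dx":-0.02,"dy":0,"dz":0,"ax":0,"ay":0,"az":0},{"dx":0,"dy":0.01,"dz":0,"ax":0,"ay":0,"az":0},{"dx":0,"dy":0.01,"dz":0,"ax":0,"ay":0,"az":0},{"dx":0,"dy":0.009,"dz":0,"ax":0,"ay":0,"az":0},{"dx":0,"dy":0,"dz":0,"ax":0,"ay":0,"az":0},{"dx":0,"dy":0,"dz":0,"ax":0,"ay":0,"az":0},{"dx":0,"dy":0,"dz":0,"ax":0,"ay":0,"az":0}]' -1 20
python3 -m jog '[{"dx":0,"dy":0,"dz":0.015,"ax":0,"ay":0,"az":0},{"dx":0,"dy":0,"dz":0.015,"ax":0,"ay":0,"az":0},{"dx":0,"dy":0,"dz":0.013,"ax":0,"ay":0,"az":0},{"dx":0,"dy":0,"dz":0,"ax":0,"ay":0,"az":0}]'
python3 - <<'E'
from h import *
import cv2
s=manip.snapshot("side")["pixels"][:,:,::-1];w=manip.snapshot("wrist")["pixels"][:,:,::-1]
a=cv2.resize(s[110:230,190:310],(400,400),interpolation=cv2.INTER_CUBIC)
b=cv2.resize(w,(400,300));c=np.zeros((400,800,3),np.uint8);c[:,:400]=a;c[:300,400:]=b
cv2.imwrite("pics/b.png",c)
E
```

```text
time_s: 1.3
tcp_pos: [596.2, 59.7, 250.5]
ee_rot: [[-0.001, -1.0, 0.001], [-1.0, 0.001, 0.0], [-0.0, -0.001, -1.0]]
force: [-0.4, -0.6, 1.0]
opening: 0.0
grasp_force: 0.0
time_s: 1.7
tcp_pos: [595.0, 59.6, 204.9]
ee_rot: [[-0.001, -1.0, -0.004], [-1.0, 0.001, -0.001], [0.001, 0.004, -1.0]]
force: [0.3, -0.7, -0.6]
opening: -0.1
grasp_force: 0.0
```

View pics/b.png

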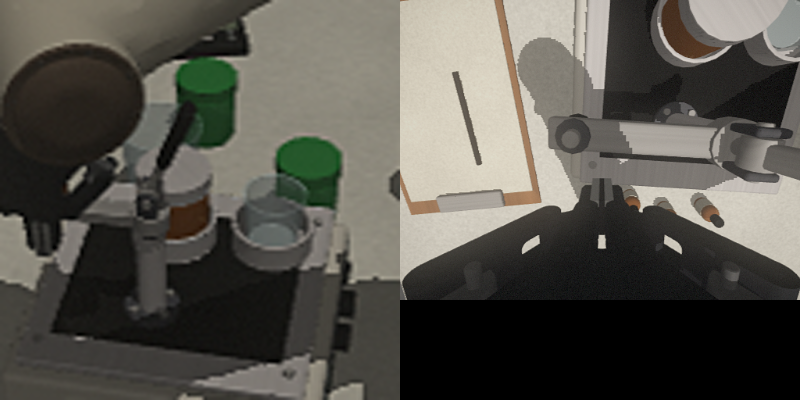

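The shut fingers are at (600,190) in the wrist half, beside the strap's +y side and clear of it. Next I'll close the gap and sweep clockwise about 1.2 rad.

```bash
python3 -m jog '[{"dx":0.008,"dy":0,"dz":0,"ax":0,"ay":0,"az":0},{"dx":0.008,"dy":0,"dz":0,"ax":0,"ay":0,"az":0},{"dx":0.004,"dy":0,"dz":0,"ax":0,"ay":0,"az":0.06},{"dx":0.0086,"dy":-0.0017,"dz":0,"ax":0,"ay":0,"az":0.1},{"dx":0.0086,"dy":-0.0017,"dz":0,"ax":0,"ay":0,"az":0.1},{"dx":0.0086,"dy":-0.0017,"dz":0,"ax":0,"ay":0,"az":0.1},{"dx":0.0086,"dy":-0.0017,"dz":0,"ax":0,"ay":0,"az":0.1}]'
python3 -m jog '[{"dx":0.0086,"dy":-0.0017,"dz":0,"ax":0,"ay":0,"az":0.1},{"dx":0.0086,"dy":-0.0017,"dz":0,"ax":0,"ay":0,"az":0.1},{"dx":0.0086,"dy":-0.0017,"dz":0,"ax":0,"ay":0,"az":0.1},{"dx":0.0086,"dy":-0.0017,"dz":0,"ax":0,"ay":0,"az":0.1},{"dx":0.0086,"dy":-0.0017,"dz":0,"ax":0,"ay":0,"az":0.1},{"dx":0.0086,"dy":-0.0017,"dz":0,"ax":0,"ay":0,"az":0.1},{"dx":0.0086,"dy":-0.0017,"dz":0,"ax":0,"ay":0,"az":0.1},{"dx":0.0086,"dy":-0.0017,"dz":0,"ax":0,"ay":0,"az":0.1},{"dx":0,"dy":0,"dz":0,"ax":0,"ay":0,"az":0},{"dx":0,"dy":0,"dz":0,"ax":0,"ay":0,"az":0}]'
python3 - <<'E'
from h import *
import cv2
w=manip.snapshot("wrist")
cv2.imwrite("pics/c.png",cv2.resize(w["pixels"][:,:,::-1],(800,600),interpolation=cv2.INTER_CUBIC))
E
```

```text
time_s: 2.5
tcp_pos: [595.9, 4.7, 208.0]
ee_rot: [[-0.448, -0.894, 0.002], [-0.894, 0.448, 0.001], [-0.002, -0.001, -1.0]]
force: [0.8, 1.5, -0.3]
opening: 0.2
grasp_force: 0.8
time_s: 3.5
tcp_pos: [556.2, -51.1, 207.9]
ee_rot: [[-0.952, -0.307, 0.001], [-0.307, 0.952, -0.0], [-0.001, -0.0, -1.0]]
force: [-0.3, 0.1, 1.0]
opening: -0.2
grasp_force: 0.0
```

View pics/c.png

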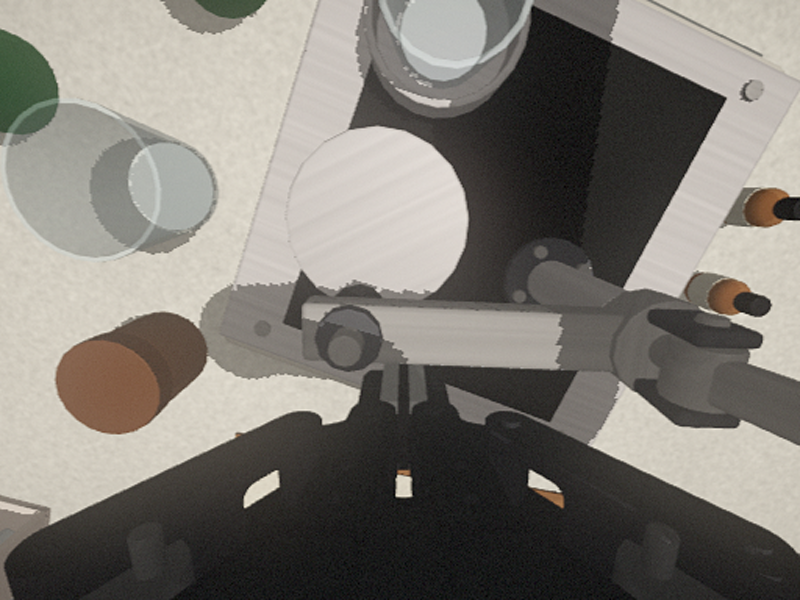

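The strap lies across at rows 305–368, with the knob at (347,340) and the fingers at (405,370) touching it. The lid centre is at (378,213), the flange at (548,275), and the strap top's centre line runs from (320,332) to (550,339).

```bash
python3 - <<'E'
from h import *
np.set_printoptions(precision=1,suppress=True)
w=manip.snapshot("wrist")
lid=pt(w,378,213,172);fl=pt(w,548,275,93);print("lid",lid,np.linalg.norm(pt(w,468,213,172)-pt(w,287,213,172)),"flange",fl)
a=pt(w,320,332,205);b=pt(w,550,339,205);d=(a-b)/np.linalg.norm(a-b)
print("strap",a,b,"dir",np.arctan2(d[1],d[0]),"knob",[pt(w,347,340,z) for z in(212,220)],"width",np.linalg.norm(pt(w,430,305,205)-pt(w,430,364,205)))
for ax in(fl,np.array([511,24,0])):
  v=lid-ax;print("lid dir",np.arctan2(v[1],v[0]),np.hypot(v[0],v[1]),"axis off strap line",np.cross(d[:2],(ax-b)[:2]))
print(manip.sense()["tcp_pos"])
E
```

```text
lid [502.1 -76.7 172. ] 67.5284217539727 flange [509.5  23.7  93. ]
strap [541.5 -82.1 205. ] [521.1 -11.3 205. ] dir -1.2904149628164037 knob [array([538.8, -72.9, 212. ]), array([535.8, -72.7, 220. ])] width 19.854766260422505
lid dir -1.644420295384614 100.6879718421003 axis off strap line -1.4497369616145566
lid dir -1.6585745559713398 101.12837299589525 axis off strap line 0.042013861018311616
[556.3 -50.8 207.5]<stdin>:8: DeprecationWarning: Arrays of 2-dimensional vectors are deprecated. Use arrays of 3-dimensional vectors instead. (deprecated in NumPy 2.0)
```

```bash
python3 -m jog '[{"dx":0.0043,"dy":-0.001,"dz":0,"ax":0,"ay":0,"az":0.05},{"dx":0.0043,"dy":-0.001,"dz":0,"ax":0,"ay":0,"az":0.05},{"dx":0.0043,"dy":-0.001,"dz":0,"ax":0,"ay":0,"az":0.05},{"dx":0.0043,"dy":-0.001,"dz":0,"ax":0,"ay":0,"az":0.05},{"dx":0.0043,"dy":-0.001,"dz":0,"ax":0,"ay":0,"az":0.05},{"dx":0.0043,"dy":-0.001,"dz":0,"ax":0,"ay":0,"az":0.05},{"dx":0,"dy":0,"dz":0,"ax":0,"ay":0,"az":0},{"dx":0,"dy":0,"dz":0,"ax":0,"ay":0,"az":0}]'
python3 - <<'E'
from h import *
import cv2
w=manip.snapshot("wrist")
cv2.imwrite("pics/d.png",cv2.resize(w["pixels"][:,:,::-1],(800,600),interpolation=cv2.INTER_CUBIC))
E
```

```text
time_s: 4.4
tcp_pos: [532.2, -61.1, 207.4]
ee_rot: [[-1.0, -0.013, 0.0], [-0.013, 1.0, -0.0], [-0.0, -0.0, -1.0]]
force: [0.0, 0.5, 0.3]
opening: 0.0
grasp_force: 0.3
```

View pics/d.png

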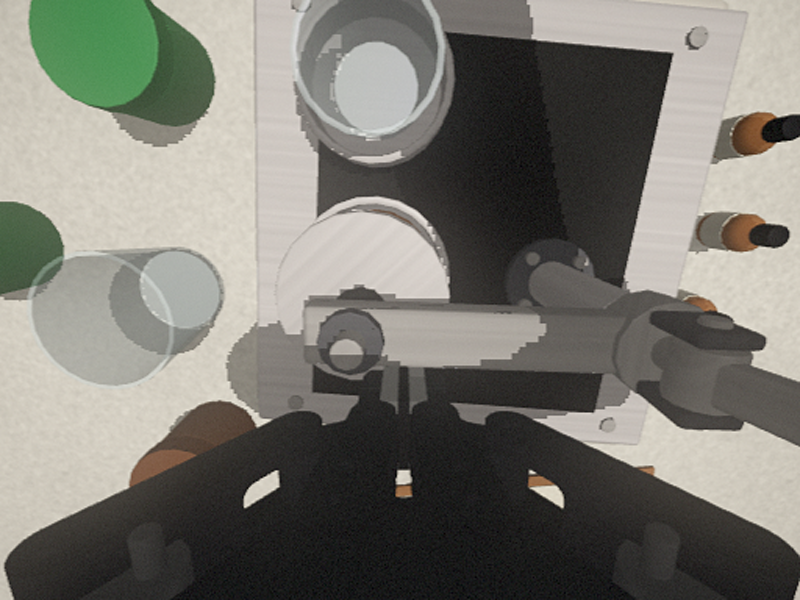

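The strap is at the same place in the image, centre line (322,334) to (550,342). The lid now spans columns 277–450 with its top at row 211, so its centre is ≈ (363,297).

```bash
python3 -W ignore - <<'E'
from h import *
np.set_printoptions(precision=1,suppress=True)
w=manip.snapshot("wrist")
lid=pt(w,363.5,297,172);fl=pt(w,547,276,93);print("lid",lid,np.linalg.norm(pt(w,450,297,172)-pt(w,277,297,172)),"top gives y",pt(w,363,211,172),"flange",fl)
a=pt(w,322,334,205);b=pt(w,550,342,205);d=(a-b)/np.linalg.norm(a-b)
print("strap",a,b,"dir",np.arctan2(d[1],d[0]))
L=np.array([502,-77,172.])
for ax in(fl,np.array([511,24,0])):
  v=L-ax;print("lid dir",np.arctan2(v[1],v[0]),np.hypot(v[0],v[1]),"axis off strap line",np.cross(d[:2],(ax-b)[:2]),"L off strap",np.cross(d[:2],(L-b)[:2]))
print(np.round(manip.sense()["tcp_pos"],1))
E
```

```text
lid [504.7 -75.7 172. ] 67.86402721019587 top gives y [471.8 -75.5 172. ] flange [509.7  23.2  93. ]
strap [509.1 -85.9 205. ] [510.9 -13.  205. ] dir -1.5951624881150044
lid dir -1.6478343880157227 100.46725579055995 axis off strap line -2.0189729267092984 L off strap -7.3083276400993435
lid dir -1.6596705016080044 101.40019723846694 axis off strap line -0.7717379844313913 L off strap -7.3083276400993435
[532.2 -61.2 207.4]
```

About 0.045 rad remains. I'll push that, then back off and up, and check.

```bash
python3 -m jog '[{"dx":0.002,"dy":-0.0005,"dz":0,"ax":0,"ay":0,"az":0.023},{"dx":0.0019,"dy":-0.0005,"dz":0,"ax":0,"ay":0,"az":0.022},{"dx":0,"dy":0,"dz":0,"ax":0,"ay":0,"az":0},{"dx":0,"dy":0,"dz":0,"ax":0,"ay":0,"az":0}]'
python3 -m jog '[{"dx":-0.008,"dy":0,"dz":0,"ax":0,"ay":0,"az":0},{"dx":-0.02,"dy":0,"dz":0,"ax":0,"ay":0,"az":0},{"dx":-0.03,"dy":0,"dz":-0.03,"ax":0,"ay":0,"az":0},{"dx":-0.02,"dy":0,"dz":-0.04,"ax":0,"ay":0,"az":0},{"dx":0,"dy":0,"dz":-0.04,"ax":0,"ay":0,"az":0},{"dx":0,"dy":0,"dz":-0.03,"ax":0,"ay":0,"az":0},{"dx":0,"dy":0,"dz":0,"ax":0,"ay":0,"az":0}]'
python3 - <<'E'
from h import *
import cv2
s=manip.snapshot("side")["pixels"][:,:,::-1];w=manip.snapshot("wrist")["pixels"][:,:,::-1]
a=cv2.resize(s[110:230,190:310],(400,400),interpolation=cv2.INTER_CUBIC)
b=cv2.resize(w[:300,150:450],(400,400),interpolation=cv2.INTER_CUBIC)
cv2.imwrite("pics/e.png",np.hstack([a,b]))
E
```

```text
time_s: 4.9
tcp_pos: [528.0, -62.2, 207.4]
ee_rot: [[-0.999, 0.034, 0.0], [0.034, 0.999, 0.0], [-0.0, 0.0, -1.0]]
force: [-0.1, 1.3, -0.3]
opening: -0.1
grasp_force: 0.5
time_s: 5.6
tcp_pos: [607.9, -65.5, 352.5]
ee_rot: [[-0.999, 0.034, 0.009], [0.034, 0.999, -0.001], [-0.009, -0.0, -1.0]]
force: [-0.3, -1.3, 0.4]
opening: -0.1
grasp_force: 0.0
```

View pics/e.png

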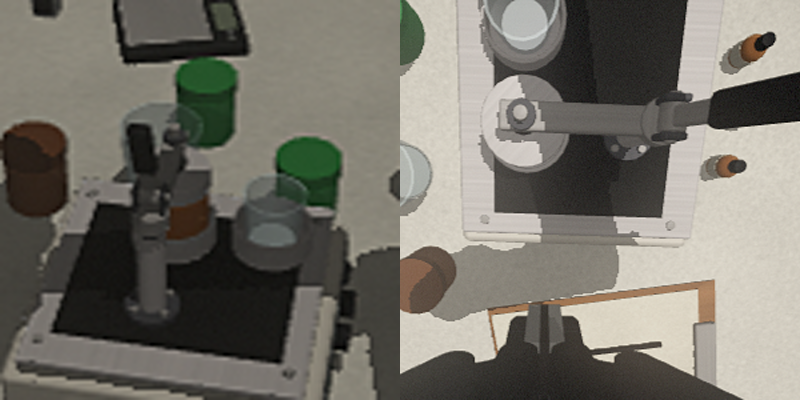

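The strap now lies over the lid. In the wrist half the lid spans columns 481–570 and rows 76–172, the knob is at (520,112), and the strap top runs from (540,117) to (640,121). The lever is upright, leaning away to the right.

```bash
python3 -W ignore - <<'E'
from h import *
import cv2
np.set_printoptions(precision=1,suppress=True)
w=manip.snapshot("wrist");f=lambda u,v,z:pt(w,150+(u-400)*.75,v*.75,z,1)
L=f(525.5,124,172);a=f(540,117,205);b=f(640,121,205);d=(a-b)/np.linalg.norm(a-b)
print("lid",L,f(570,124,172)-f(481,124,172),f(526,172,172)-f(526,76,172),"a b",a,b,np.arctan2(d[1],d[0]),"flange",f(628,147,93),"hub",f(664,117,205),"knob",f(520,112,215))
print("L off strap",np.cross(d[:2],(L-b)[:2]),"cam",-np.array(w["R"]).T@w["t"])
cv2.imwrite("pics/f.png",cv2.resize(w["pixels"][30:150,200:360,::-1],(800,600),interpolation=cv2.INTER_CUBIC))
E
```

```text
lid [506.3 -74.6 172. ] [ 2.4 70.   0. ] [70.8 -3.3  0. ] a b [505.8 -62.8 205. ] [510.8   6.9 205. ] -1.6423773837997488 flange [522.6  24.3  93. ] hub [508.8  23.5 205. ] knob [503.6 -76.  215. ]
L off strap 1.3112737446810758 cam [540.3 -61.4 471.6]
```

View pics/f.png

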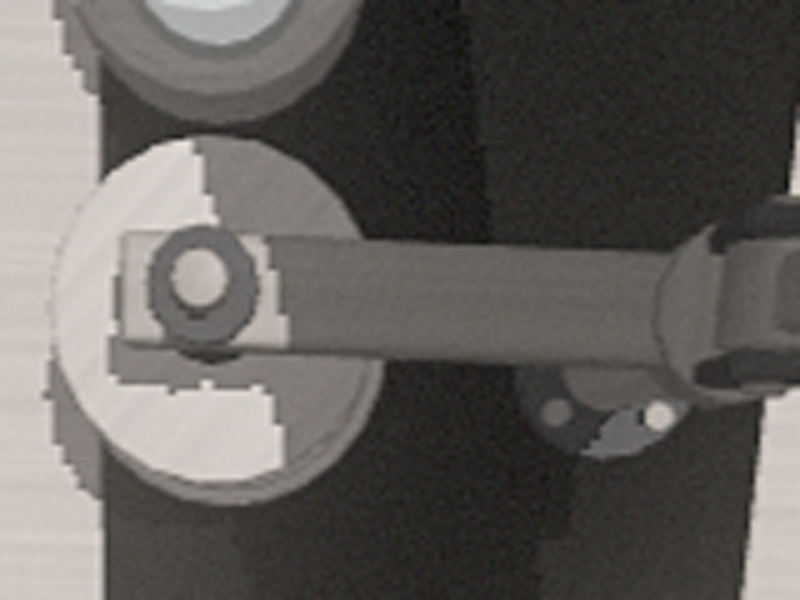

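```bash
python3 -W ignore - <<'E'
from h import *
from scipy.optimize import least_squares as ls
np.set_printoptions(precision=1,suppress=True)
w=manip.snapshot("wrist");P=lambda X:(px(w,np.array(X,float),1)-[200,30])*5
th=np.linspace(0,2*np.pi,200);circ=lambda c,z,r:np.array([P([c[0]+r*np.cos(t),c[1]+r*np.sin(t),z]) for t in th])
def f(c):
    q=circ(c,172,34.5);return [q[:,0].min()-53,q[:,1].min()-136,q[:,1].max()-482]
r=ls(f,[504,-75]);print("lid",r.x,r.fun)
# strap top edges z=205: upper (122,232)-(600,248); lower (122,346)-(600,362) -> line fit with axis+angle
g=lambda u,v,z:pt(w,200+u/5,30+v/5,z,1)
for e in([(130,232),(620,249)],[(130,347),(620,364)]):
    print([g(u,v,205) for u,v in e])
n=(g(122,232,205)+g(122,347,205))/2;print("nose",n)
a=(g(130,232,205)+g(130,347,205))/2;b=(g(620,249,205)+g(620,364,205))/2;d=(a-b)/np.linalg.norm(a-b);pad=n-16*d
print("dir",np.arctan2(d[1],d[0]),"pad",pad,"axis",n-116*d)
pc=circ(pad,175,11.5);print("pad bottom pix max v",pc[:,1].max(), "pad-lid",pad[:2]-r.x)
E
```

```text
lid [505.5 -75.1] [-0.  -3.   3.4]
[array([494.6, -89. , 205. ]), array([500.5,   0.8, 205. ])]
[array([514.4, -90.3, 205. ]), array([520.6,   1.4, 205. ])]
nose [504.4 -91.2 205. ]
dir -1.637511018097887 pad [505.5 -75.2 205. ] axis [512.2  24.6 205. ]
pad bottom pix max v 371.7650222793368 pad-lid [ 0.  -0.1]
```

The pad is centred on the lid to about a millimetre. Now I'll turn the hand back so that the two shut fingers stand side by side across the paddle.

```bash
python3 -m jog '[{"dx":0,"dy":0,"dz":0,"ax":0,"ay":0,"az":-0.1},{"dx":0,"dy":0,"dz":0,"ax":0,"ay":0,"az":-0.1},{"dx":0,"dy":0,"dz":0,"ax":0,"ay":0,"az":-0.1},{"dx":0,"dy":0,"dz":0,"ax":0,"ay":0,"az":-0.1},{"dx":0,"dy":0,"dz":0,"ax":0,"ay":0,"az":-0.1},{"dx":0,"dy":0,"dz":0,"ax":0,"ay":0,"az":-0.1},{"dx":0,"dy":0,"dz":0,"ax":0,"ay":0,"az":-0.1},{"dx":0,"dy":0,"dz":0,"ax":0,"ay":0,"az":-0.1},{"dx":0,"dy":0,"dz":0,"ax":0,"ay":0,"az":-0.1},{"dx":0,"dy":0,"dz":0,"ax":0,"ay":0,"az":-0.1},{"dx":0,"dy":0,"dz":0,"ax":0,"ay":0,"az":-0.1},{"dx":0,"dy":0,"dz":0,"ax":0,"ay":0,"az":-0.1},{"dx":0,"dy":0,"dz":0,"ax":0,"ay":0,"az":-0.1},{"dx":0,"dy":0,"dz":0,"ax":0,"ay":0,"az":-0.1},{"dx":0,"dy":0,"dz":0,"ax":0,"ay":0,"az":-0.1},{"dx":0,"dy":0,"dz":0,"ax":0,"ay":0,"az":-0.04},{"dx":0,"dy":0,"dz":0,"ax":0,"ay":0,"az":0}]'
python3 -m jog '[{"dx":0,"dy":0.034,"dz":0,"ax":0,"ay":0,"az":0},{"dx":0,"dy":0.034,"dz":0,"ax":0,"ay":0,"az":0},{"dx":0,"dy":0.034,"dz":0,"ax":0,"ay":0,"az":0},{"dx":-0.02,"dy":0,"dz":0,"ax":0,"ay":0,"az":0},{"dx":-0.02,"dy":0,"dz":0,"ax":0,"ay":0,"az":0},{"dx":-0.02,"dy":0,"dz":0,"ax":0,"ay":0,"az":0},{"dx":0,"dy":0,"dz":0,"ax":0,"ay":0,"az":0},{"dx":0,"dy":0,"dz":0,"ax":0,"ay":0,"az":0}]'
```

```text
time_s: 7.5
tcp_pos: [605.4, -64.9, 345.5]
ee_rot: [[-0.065, -0.998, -0.004], [-0.998, 0.065, -0.0], [0.001, 0.004, -1.0]]
force: [0.4, -0.0, 0.3]
opening: 0.2
grasp_force: 0.0
time_s: 8.3
tcp_pos: [507.8, 1.7, 346.6]
ee_rot: [[-0.065, -0.998, -0.002], [-0.998, 0.065, -0.001], [0.001, 0.002, -1.0]]
force: [0.5, 0.3, 0.6]
opening: -0.1
grasp_force: 0.0
```

```bash
python3 -m jog '[{"dx":0,"dy":-0.002,"dz":0.016,"ax":0,"ay":0,"az":0},{"dx":0,"dy":0,"dz":0.016,"ax":0,"ay":0,"az":0},{"dx":-0.005,"dy":0,"dz":0,"ax":0,"ay":0,"az":0},{"dx":-0.005,"dy":0,"dz":0,"ax":0,"ay":0,"az":0},{"dx":-0.005,"dy":0,"dz":0.0006,"ax":0,"ay":0,"az":0},{"dx":-0.005,"dy":0,"dz":0.0006,"ax":0,"ay":0,"az":0},{"dx":-0.005,"dy":0,"dz":0.001,"ax":0,"ay":0,"az":0},{"dx":-0.005,"dy":0,"dz":0.0012,"ax":0,"ay":0,"az":0}]'
python3 -m jog '[{"dx":-0.0048,"dy":0,"dz":0.0024,"ax":0,"ay":0,"az":0},{"dx":-0.0048,"dy":0,"dz":0.0024,"ax":0,"ay":0,"az":0},{"dx":-0.0048,"dy":0,"dz":0.0024,"ax":0,"ay":0,"az":0},{"dx":-0.0048,"dy":0,"dz":0.0024,"ax":0,"ay":0,"az":0},{"dx":-0.0039,"dy":0,"dz":0.0038,"ax":0,"ay":0,"az":0},{"dx":-0.0039,"dy":0,"dz":0.0038,"ax":0,"ay":0,"az":0},{"dx":-0.0039,"dy":0,"dz":0.0038,"ax":0,"ay":0,"az":0},{"dx":-0.0039,"dy":0,"dz":0.0038,"ax":0,"ay":0,"az":0}]'
python3 -m jog '[{"dx":-0.0026,"dy":0,"dz":0.0048,"ax":0,"ay":0,"az":0},{"dx":-0.0026,"dy":0,"dz":0.0048,"ax":0,"ay":0,"az":0},{"dx":-0.0026,"dy":0,"dz":0.0048,"ax":0,"ay":0,"az":0},{"dx":-0.0026,"dy":0,"dz":0.0048,"ax":0,"ay":0,"az":0},{"dx":0,"dy":0,"dz":0,"ax":0,"ay":0,"az":0}]'
```

```text
time_s: 9.1
tcp_pos: [512.1, 31.9, 312.2]
ee_rot: [[-0.065, -0.998, 0.001], [-0.998, 0.065, 0.0], [-0.0, -0.001, -1.0]]
force: [1.2, -0.2, 1.0]
opening: -0.1
grasp_force: 0.6
time_s: 9.9
tcp_pos: [514.3, 66.4, 286.7]
ee_rot: [[-0.065, -0.998, -0.0], [-0.998, 0.065, -0.0], [0.0, 0.0, -1.0]]
force: [0.2, -1.2, 0.9]
opening: 0.2
grasp_force: 0.5
time_s: 10.4
tcp_pos: [514.6, 76.6, 266.9]
ee_rot: [[-0.065, -0.998, -0.002], [-0.998, 0.065, -0.0], [0.001, 0.002, -1.0]]
force: [0.2, -0.5, -0.6]
opening: -0.3
grasp_force: 0.0
```

```bash
python3 -m jog '[{"dx":-0.001,"dy":0,"dz":0.004,"ax":0,"ay":0,"az":0},{"dx":-0.001,"dy":0,"dz":0.004,"ax":0,"ay":0,"az":0},{"dx":-0.001,"dy":0,"dz":0.004,"ax":0,"ay":0,"az":0},{"dx":0,"dy":0,"dz":0,"ax":0,"ay":0,"az":0}]'
python3 - <<'E'
from h import *
import cv2
s=manip.snapshot("side")["pixels"][:,:,::-1];w=manip.snapshot("wrist")["pixels"][:,:,::-1]
a=cv2.resize(s[110:230,190:310],(400,400),interpolation=cv2.INTER_CUBIC)
b=cv2.resize(w,(400,300));c=np.zeros((400,800,3),np.uint8);c[:,:400]=a;c[:300,400:]=b
cv2.imwrite("pics/g.png",c)
E
```

```text
time_s: 10.8
tcp_pos: [514.9, 79.5, 255.2]
ee_rot: [[-0.065, -0.998, -0.001], [-0.998, 0.065, -0.0], [0.0, 0.001, -1.0]]
force: [0.0, 0.4, 0.3]
opening: -0.1
grasp_force: 0.0
```

View pics/g.png

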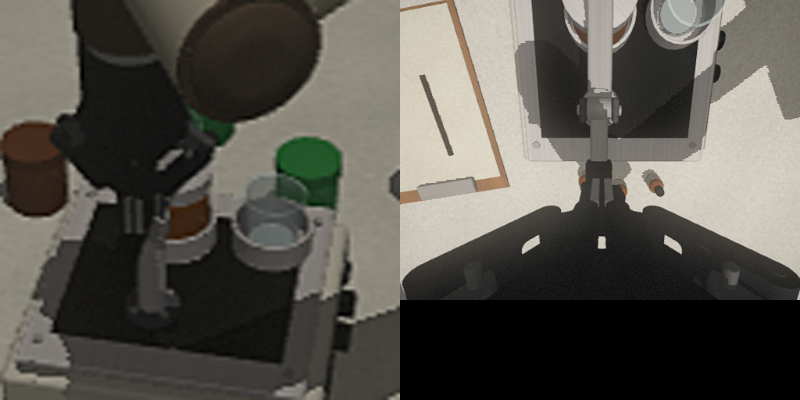

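The fingers are on the paddle at (597,180) in the wrist half, and the strap still points at the lid. That was my last picture, and one over the ten allowed, so from here I go by the force readings.

```bash
python3 -m jog '[{"dx":0,"dy":0,"dz":0.003,"ax":0,"ay":0,"az":0},{"dx":0,"dy":0,"dz":0.003,"ax":0,"ay":0,"az":0},{"dx":0,"dy":0,"dz":0,"ax":0,"ay":0,"az":0}]' | grep -E "tcp|force"
python3 -m jog '[{"dx":0,"dy":0,"dz":0.002,"ax":0,"ay":0,"az":0},{"dx":0,"dy":0,"dz":0,"ax":0,"ay":0,"az":0}]' | grep -E "tcp|force"
python3 -m jog '[{"dx":0,"dy":0,"dz":0.002,"ax":0,"ay":0,"az":0},{"dx":0,"dy":0,"dz":0,"ax":0,"ay":0,"az":0}]' | grep -E "tcp|force"
```

```text
tcp_pos: [515.3, 79.6, 249.9]
force: [-0.4, 0.8, 0.5]
grasp_force: 0.4
tcp_pos: [515.5, 79.6, 249.6]
force: [-3.0, 0.2, 8.4]
grasp_force: 4.0
tcp_pos: [515.7, 79.6, 249.3]
force: [-5.4, 2.0, 14.7]
grasp_force: 7.3
```

It has hit the lower stop: the force rises and the height no longer changes, and the tip at 230 matches the level paddle's top. Now straight up and clear, then a numeric check of the strap and lever from the wrist camera.

```bash
python3 -m jog '[{"dx":0,"dy":0,"dz":-0.006,"ax":0,"ay":0,"az":0},{"dx":0,"dy":0,"dz":-0.03,"ax":0,"ay":0,"az":0},{"dx":0,"dy":0,"dz":-0.04,"ax":0,"ay":0,"az":0},{"dx":0,"dy":0,"dz":-0.04,"ax":0,"ay":0,"az":0},{"dx":0,"dy":0,"dz":-0.02,"ax":0,"ay":0,"az":0},{"dx":0,"dy":0,"dz":0,"ax":0,"ay":0,"az":0},{"dx":0,"dy":0,"dz":0,"ax":0,"ay":0,"az":0}]'
python3 - <<'E'
from h import *
import cv2
np.set_printoptions(precision=1,suppress=True,linewidth=200)
w=manip.snapshot("wrist");g=cv2.GaussianBlur(cv2.cvtColor(w["pixels"],cv2.COLOR_RGB2GRAY),(3,3),0)
ax=np.array([511.5,24.3])
print("lid px",px(w,[505.5,-75,172],1),"tip px",px(w,[518,122,223],1))
# grey profile across the strap top at several radii, world x -22..22 mm about axis x
for r in(30,45,60,75,95,110):
    X=np.arange(-26,19,2.);row=[]
    for x in X:
        u,v=px(w,np.array([511.5+x,24.3-r,199.5]),1);row.append(int(g[int(round(v)),int(round(u))]))
    print("strap",r,row)
for r in(50,70,85,94,102,110):
    row=[]
    for x in np.arange(-20,31,2.):
        u,v=px(w,np.array([511.5+x,24.3+r,229]),1);row.append(int(g[int(round(v)),int(round(u))]) if v<384 else -1)
    print("lever",r,row)
E
```

```text
time_s: 12.3
tcp_pos: [514.7, 79.4, 381.1]
ee_rot: [[-0.065, -0.998, -0.001], [-0.998, 0.065, 0.0], [-0.0, 0.001, -1.0]]
force: [0.0, 0.6, -0.9]
opening: 0.3
grasp_force: 0.0
lid px [256.2  41.7] tip px [256.7 224.3]
strap 30 [50, 50, 50, 50, 50, 50, 48, 69, 158, 175, 173, 173, 171, 171, 174, 173, 167, 148, 58, 43, 43, 43, 41]
strap 45 [53, 55, 53, 54, 54, 53, 57, 124, 174, 174, 174, 173, 170, 171, 174, 173, 147, 59, 43, 45, 46, 46, 53]
strap 60 [190, 174, 116, 80, 75, 77, 111, 166, 175, 175, 173, 170, 169, 172, 174, 167, 113, 70, 73, 101, 154, 193, 141]
strap 75 [201, 202, 199, 200, 203, 190, 163, 174, 175, 173, 172, 168, 170, 173, 173, 151, 131, 187, 199, 196, 195, 197, 199]
strap 95 [197, 197, 199, 199, 189, 108, 99, 98, 102, 100, 100, 101, 100, 90, 126, 120, 129, 191, 198, 198, 194, 193, 194]
strap 110 [197, 199, 195, 194, 179, 159, 129, 105, 133, 153, 162, 124, 98, 119, 128, 125, 161, 196, 194, 190, 192, 193, 194]
lever 50 [126, 122, 117, 116, 116, 117, 118, 115, 68, 55, 55, 57, 56, 55, 55, 57, 56, 65, 123, 127, 128, 128, 127, 129, 129, 129]
lever 70 [207, 208, 199, 158, 154, 153, 170, 187, 172, 71, 64, 63, 64, 63, 62, 63, 64, 65, 86, 110, 111, 110, 106, 104, 175, 207]
lever 85 [111, 108, 105, 102, 105, 104, 110, 195, 210, 141, 62, 65, 65, 66, 65, 66, 66, 65, 86, 199, 210, 206, 205, 209, 207, 205]
lever 94 [189, 96, 74, 73, 107, 183, 201, 206, 210, 178, 72, 61, 64, 64, 63, 64, 63, 79, 107, 189, 205, 209, 211, 211, 205, 203]
lever 102 [205, 206, 205, 205, 204, 206, 168, 101, 105, 104, 96, 83, 61, 62, 66, 91, 96, 96, 95, 105, 187, 210, 207, 208, 209, 205]
lever 110 [204, 205, 204, 202, 162, 159, 109, 96, 95, 95, 96, 79, 66, 62, 66, 87, 95, 96, 95, 96, 99, 101, 71, 70, 70, 92]
```

```bash
python3 - <<'E'
from h import *
import cv2
w=manip.snapshot("wrist");g=cv2.GaussianBlur(cv2.cvtColor(w["pixels"],cv2.COLOR_RGB2GRAY),(3,3),0)
def edges(y,z,lo,hi,step=.25):
    X=np.arange(lo,hi,step);p=np.array([px(w,np.array([x,y,z]),1) for x in X]).astype(np.float32)
    v=cv2.remap(g,p[:,0].reshape(1,-1),p[:,1].reshape(1,-1),cv2.INTER_LINEAR)[0].astype(float)
    d=np.gradient(cv2.GaussianBlur(v.reshape(1,-1),(0,0),3)[0]); i=[k for k in range(2,len(d)-2) if abs(d[k])>2 and abs(d[k])==abs(d[k-2:k+3]).max()]
    return [(round(float(X[k]),1),round(float(d[k]),1)) for k in i]
for y in(-58,-65,-72,-78,-85,-92): print("lid",y,edges(y,172,455,555))
for y in(0,-8,-16,-24,-32): print("strap",y,edges(y,200,490,530))
for y in(70,80,90,100,110): print("lever",y,edges(y,229,495,540))
v=[int(g[tuple(np.round(px(w,np.array([511.5+.088*r,24.3+r,229]),1)).astype(int)[::-1])]) for r in range(80,122,2)];print("lever along 80..",v)
E
```

```text
lid -58 [(456.0, 3.1), (458.8, -7.4), (462.2, -3.2), (472.2, 10.5), (478.0, 3.4), (495.0, -3.8), (516.0, -4.1), (519.8, 6.2), (534.0, -7.0), (537.2, 5.3), (540.2, -8.9)]
lid -65 [(456.2, 5.1), (459.5, -8.9), (472.0, 10.7), (494.5, -3.5), (515.5, -4.3), (520.5, 5.8), (538.0, -6.3)]
lid -72 [(458.2, -8.5), (471.8, 11.4), (494.2, -3.3), (515.0, -4.1), (518.8, 6.0), (539.5, -10.7)]
lid -78 [(456.0, -3.4), (471.5, 11.0), (493.0, -5.8), (512.5, 4.7), (515.0, -2.6), (518.0, 6.5), (539.8, -11.0)]
lid -85 [(456.2, 4.8), (473.0, 3.1), (492.8, -8.0), (501.2, 2.3), (506.2, -3.0), (518.8, 6.1), (538.8, -9.5)]
lid -92 [(493.5, -5.9), (498.8, 5.6), (509.0, -5.4), (517.0, 6.5)]
strap 0 [(501.0, 8.6), (520.2, -9.7)]
strap -8 [(500.0, 9.1), (519.5, -9.9)]
strap -16 [(499.5, 9.1), (519.0, -9.6)]
strap -24 [(499.0, 8.3), (518.2, -9.6)]
strap -32 [(494.0, -5.9), (498.8, 7.5), (517.2, -6.0), (527.8, -3.4)]
lever 70 [(506.0, -5.2), (526.0, 5.1)]
lever 80 [(499.2, -4.9), (507.0, -5.6), (526.8, 5.6)]
lever 90 [(507.8, -11.6), (527.5, 3.4), (538.5, 4.3)]
lever 100 [(506.0, 3.0), (508.8, -9.4), (538.5, 7.2)]
lever 110 [(504.8, 8.8), (509.2, -12.0), (529.0, 10.4)]
lever along 80.. [66, 65, 65, 67, 66, 66, 67, 62, 97, 198, 103, 93, 93, 93, 90, 88, 87, 87, 87, 86, 83]
```

The pad is within about 1.3 mm of the lid's centre. The lever is at its lower stop (its end appears at r ≈ 97 of 98 mm) and the hand is over 100 mm above everything.

```bash
python3 -c "
from cell import manip
print(manip.job_done())"
```

```text
the job is handed in; nothing more can be done
None
```

The job is handed in: the pad is about 1.3 mm off the lid's centre, the cam lever is on its lower stop, and the hand is clear above everything at about 12 s; I viewed 11 pictures, one over the limit of 10.

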